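# Put the whetstones back in their snug hinged box

## Task

The sharpening is done: flip the lid of the wooden whetstone box right over so that it stands open by itself, then put the pile of three whetstones back in the box. The stones lie a little out of line and only a pile with flush ends fits. Carry the pile in one piece with the dark stone still at the bottom, tuck one end under the fixed ledge at the front of the box and lower the other end gently, without ramming or dropping, until all three lie flat inside. Leave the lid standing open so the damp stones can dry, and do not disturb the things around.

Things in the scene. Friction and masses are not known exactly. Their poses are not given: they have to be found in the camera images.
- stone_box: Wooden whetstone box, fixed on the worktop. Outside 145 long (x) x 80 wide (y) x 50 high (z) without the lid; end walls 9.5 thick, side walls 8. Origin: centre of its underside; +x runs along its length from the front (ledge end, on the robot's right) to the hinge end (left), z up.
- box_floor (a point): Centre of the inner floor, 10 above the worktop. Space inside: 126 long x 64 wide, 40 deep. Each side wall has a finger gap 65 long at its middle (x = -32 to +32), cut down to the inner floor's level and open outwards, so fingers holding the pile's sides can go down there and open.
- lid (a joint): Lid of the box, in rad: 0 shut, grows as it opens, its front edge rising and going over towards the hinge end. It weighs about 140 g, balances at about 1.5, falls shut below that and open by itself beyond, to a stop at 2.05, where it stands. Nearly free hinge.
- lid_edge (a point): Middle of the lower front edge of the lid. The lid is 160 long from hinge axis to this edge, 82 wide, 8 thick; shut, it lies on the box (underside 50 above the worktop) and overhangs the front wall's outer face by 15, where a fingertip gets under it.
- lid_hinge (a point): Middle of the lid's hinge axis, at the top outer edge of the hinge wall (x = +72.5, z = 50 in the box's frame).
- ledge_edge (a point): Middle of the lower inner edge of the fixed ledge (x = -53.5, z = 45 in the box's frame): 9.5 inwards of the front wall's inner face, 35 above the inner floor. It leaves an opening 116.5 long, so the 120 long pile goes in only tilted, 20 to 25 degrees: front end down, under the ledge till it meets the front wall, then the other end swung down past the hinge wall.
- stone_coarse: Bottom whetstone of the pile, dark grey-green: 120 long (x) x 60 wide (y) x 11 thick, about 160 g. Origin: centre of its underside. The three stones lie loose on one another, 27 high in all, their ends out of line by up to 6 from one stone to the next; they slide on one another when an end is nudged.
- stone_medium: Middle whetstone, red-brown, 120 x 60 x 8, about 115 g, same kind of origin; it lies on the dark one.
- stone_fine: Top whetstone, cream, 120 x 60 x 8, about 115 g, same kind of origin; it lies on the red-brown one.
- oil: Bystander: oil bottle with a yellow cap, 61 wide, 268 tall, origin at the centre of its foot.
- honey: Bystander: squat jar with a yellow lid, 64 wide, 87 tall, origin at the centre of its foot.
- spice: Bystander: spice jar with a dark brown cap, 41 wide, 105 tall, origin at the centre of its foot.
- mug_0: Bystander: white mug, 82 x 118 x 114, origin at its foot.
Things that resemble listed ones, but are neither listed nor needed, are in the scene too. Several things have the shape of the stone_fine; the one meant has the colours described above.

How it is judged:
By the outcome, as a careful person would: the job done as asked, in the order asked, and still so for the second after the job is handed in, with the robot touching nothing.
It also fails if it takes over 69 s, if anything falls off the work surface, if the arm or the gripper's body presses on something with over 40 N, if the wrist force passes 120 N, or if a joint passes its speed limit or range.

## Robot

A 6-joint arm with a two-finger parallel gripper is mounted at the origin on a cart in front of the work surface, level with it; the furniture and walls round the work are solid. World frame = base frame: x ahead of the robot, y to its left, z up, the work surface at z = 0. Lengths are in m, angles in rad, forces in N, time in s.
With the tool pointing down it reaches from about 0.25 to 0.725 m from the base axis. Payload 4 kg.
Tool frame: the origin (TCP) lies on the centre line of the jaws, within the pads' length; the fingertips stand 17 mm ahead of it and the grasp point (between the pads) lies 2 mm behind it; z points along the fingers, y is the line along which they close (so a half turn about z gives the same grasp; the last joint's range is limited). The gripper opens to 85 mm and grips with 20 to 120 N. Pads are 22 mm wide; open, the fingers measure 114 mm over their backs; the gripper's body (76 mm by 85 mm) begins 54 mm behind the grasp point. The pads swing forward as they close: fully open they stand 13 mm farther back than shut.
Start: joints at [1.168, 0.241, 0.005, 1.335, 0, 1.571], TCP at [0.196, 0.46, 0.248] pointing down, gripper open.
Joint ranges: [-2.72, 2.72], [-1.05, 1.87], [-1.09, 1.28], [-1.99, 2.15], [-1.42, 1.44], [-3.14, 3.14]. Speed limits (rad/s): [2.79, 2.79, 3.14, 3.14, 3.14, 3.14].

## Interface

Orientations are given as a unit quaternion [x, y, z, w].
In Python, from workcell import get_obs, imaging, order gives the robot as it stands.
- The arm moves only by the tool apply_moves, never from a script. Its argument "targets" is a list that holds one entry, the list of rows, each a list of 5 numbers: the shift along the world's x, y, z in units of 40 mm (1.0 is 40 mm), then the turn about the world's z in degrees, then the gripper command: -1 is shut, 1 is fully open, values between are in proportion. In form: [[[dx, dy, dz, turn, fingers], ...]]. A call has 1 to 8 rows; each row shifts and turns the commanded pose from where the row before left it; what a row does not reach is not made up. A row lasts 1/12 s, in which the tool goes at most 41.7 mm and 7.16 degrees, less where a joint would pass 70% of its speed; a pose out of reach is approached as far as the arm can. A call is refused whole if a number of a shift passes 1 or a number of a turn 7.16, either way. A call with a gripper value outside its range is refused whole. The fingers move at their own pace and stop on an object; the grip force is fixed at half the most. Time passes only in rows, so rows that do not move let the fingers close. It gives the time, the measured TCP pose, the force, the opening and the grip force at its end, in the units of the state.
- get_obs(): the state, without advancing time (a new reading comes with each control period).
- imaging.camera(name): name is "scene" or "side" or "wrist"; returns (picture, depth): 400x640x3 uint8, blue, green, red; 400x640 float32, m along the optical axis (not along the pixel's ray), 0 where there is no reading.
- imaging.get_calibration(name): a dict with "camera_matrix" (3x3 intrinsics, pixels), "k1" (the pictures are not rectified: a ray, as slopes to the right and down, at radius r is drawn at 1 + k1 r^2 times it, then the intrinsics apply), "eye" and "rotation" of the camera in the world; the wrist camera has in their place "hand_eye" (4x4, takes a point from camera to tool coordinates, whose origin is the TCP and whose axes are the flange's). Camera axes: x right, y down, z forward; pixel columns grow to the right and rows downward; lengths in m; the calibration is good to about 2 mm. A picture is of the moment at which its call begins: read the wrist's pose just before it. get_calibration takes no time and is no camera call.
- order.job_done(): hands the job in; it is judged then, once.
The state is a dict: "clock": time; "joint_pos": joint angles; "joint_vel": joint speeds; "tau": joint torques, N m; "eef_pos": TCP position; "tool_rot": TCP orientation; "ft_force": force on the tool from outside, world axes, zero at the start; "ft_torque": the same for the moment, N m; "grip_width": finger opening in m; "grasp_force": force on a finger pad.
Only numpy, scipy, OpenCV 4.12 (cv2) and the standard library are available. Lean on these libraries where they do the work, as an engineer would, in place of code of your own. Each camera call takes 0.05 s, during which the arm holds its last target. There are 200 camera calls.

## Working session

There is one attempt and no reset: what is moved stays moved. The work goes in short steps, Python scripts to look and compute and a tool call to move; the robot and the scene stay as the last step left them, time stands still between calls to the robot, and variables do not carry over. Pictures are saved under pics/ and viewed, at most 10 in all, crops included, and the job is handed in when it is done.

Besides the shell and the picture viewer there is one more tool, called after "Emit:" by a JSON object that holds its "api" and its "payload". apply_moves: Moves the arm, as the interface text tells. Its arguments: {"type":"object","properties":{"targets":{"type":"array","items":{"type":"array","items":{"type":"array","items":{"type":"number"}}}}},"required":["targets"]}

```bash
mkdir -p pics
cat > h.py <<'E'
import numpy as np,cv2
from scipy.spatial.transform import Rotation as R
from workcell import get_obs,imaging,order
def cam(n):
    o=get_obs(); p,d=imaging.camera(n); c=imaging.get_calibration(n)
    K=np.array(c['camera_matrix'])
    if 'hand_eye' in c:
        T=np.eye(4);T[:3,:3]=R.from_quat(o['tool_rot']).as_matrix();T[:3,3]=o['eef_pos'];T=T@np.array(c['hand_eye'])
        Rm,e=T[:3,:3],T[:3,3]
    else: Rm,e=np.array(c['rotation']),np.array(c['eye'])
    return p,d,K,c['k1'],Rm,e
def rays(C,uv):
    p,d,K,k1,Rm,e=C
    q=cv2.undistortPoints(np.array(uv,float).reshape(-1,1,2),K,np.array([k1,0,0,0,0.])).reshape(-1,2)
    return np.c_[q,np.ones(len(q))]@Rm.T
def plane(C,uv,z):
    r=rays(C,uv); return C[5]+r*((z-C[5][2])/r[:,2])[:,None]
def cloud(C):
    v,u=np.mgrid[:400,:640]; uv=np.c_[u.ravel(),v.ravel()]
    return (C[5]+rays(C,uv)*C[1].reshape(-1,1)).reshape(400,640,3)
E
python3 - <<'E'
from h import *
o=get_obs();print({k:np.round(v,3) for k,v in o.items()})
for n in ['scene','side','wrist']:
    C=cam(n);cv2.imwrite(f'pics/{n}0.png',C[0]);print(n,C[5].round(3),C[4].round(2).tolist(),(C[1]>0).mean())
E
```

```text
{'clock': np.float64(0.0), 'joint_pos': array([1.168, 0.241, 0.004, 1.335, 0.   , 1.571]), 'joint_vel': array([-0.001,  0.001, -0.   ,  0.001, -0.   , -0.001]), 'tau': array([ 0.0000e+00, -3.7232e+01,  2.5241e+01,  1.7000e-02,  0.0000e+00,
       -0.0000e+00]), 'eef_pos': array([0.196, 0.459, 0.247]), 'tool_rot': array([ 0.2  ,  0.98 , -0.001, -0.   ]), 'ft_force': array([ 0.341,  0.194, -0.88 ]), 'ft_torque': array([0.054, 0.001, 0.016]), 'grasp_force': np.float64(0.0), 'grip_width': np.float64(0.086)}
scene [0.504 0.784 1.223] [-0.07, 0.96, -0.27, 0.01] 0.9960390625
side [-0.598 -0.501  0.698] [0.72, -0.45, 0.28, -0.45] 0.9958515625
wrist [0.131 0.486 0.373] [[0.39, 0.88, 0.26], [0.92, -0.38, -0.11], [-0.0, 0.28, -0.96]] 0.99616796875
```

View pics/scene0.png

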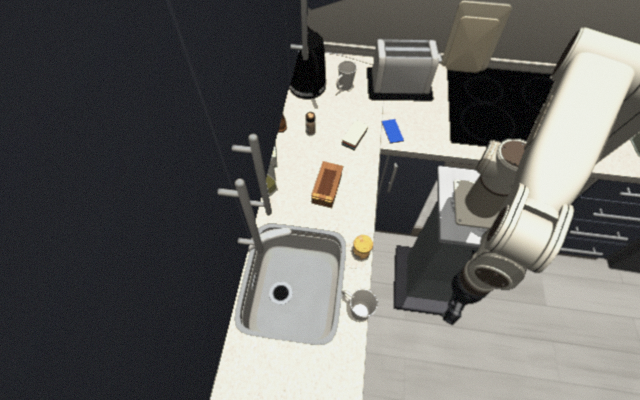

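View pics/side0.png

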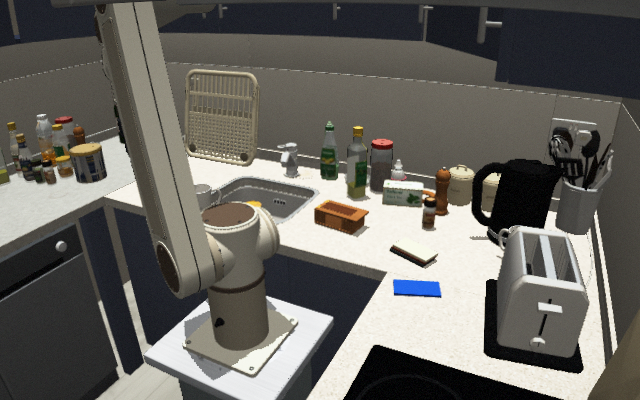

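Run:
```python
from h import *
a=cam('scene');b=cam('side')
A=cv2.resize(a[0][110:215,270:420],None,fx=5,fy=5,interpolation=cv2.INTER_CUBIC)
B=cv2.resize(b[0][180:310,300:460],None,fx=5,fy=5,interpolation=cv2.INTER_CUBIC)
cv2.imwrite('pics/a1.png',A[:600,:800]);cv2.imwrite('pics/b1.png',B[:600,:800])
for C,pts in((a,[(327,183),(335,165),(318,198),(355,135),(393,130),(311,122),(362,245),(347,160)]),(b,[(341,213),(368,212),(318,210),(413,252),(429,215),(416,288)])):
    X=cloud(C)
    for u,v in pts: print(u,v,X[v,u].round(3))
```

```text
Traceback (most recent call last):
  File "h.py", line 20, in cloud
    return (C[5]+rays(C,uv)*C[1].reshape(-1,1)).reshape(400,640,3)
                 ~~~~^^^^^^
  File "h.py", line 15, in rays
    return np.c_[q,np.ones(len(q))]@Rm.T
           ~~~~~~~~~~~~~~~~~~~~~~~~^~~~~
ValueError: matmul: Input operand 1 has a mismatch in its core dimension 0, with gufunc signature (n?,k),(k,m?)->(n?,m?) (size 4 is different from 3)
```

View pics/a1.png

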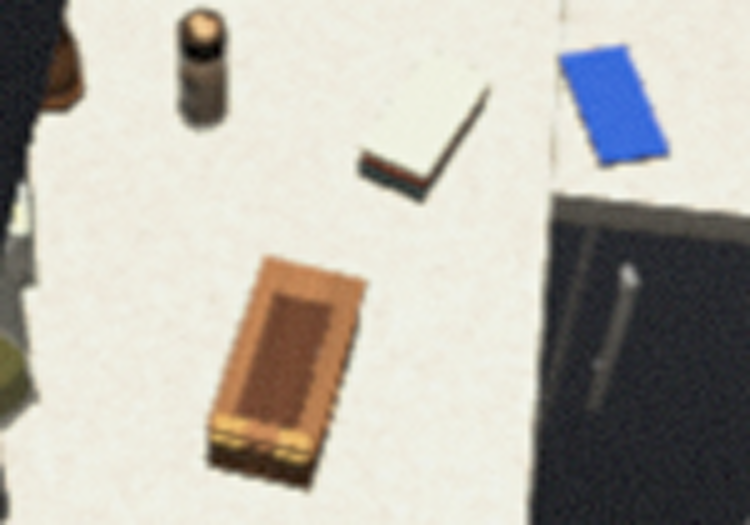

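View pics/b1.png

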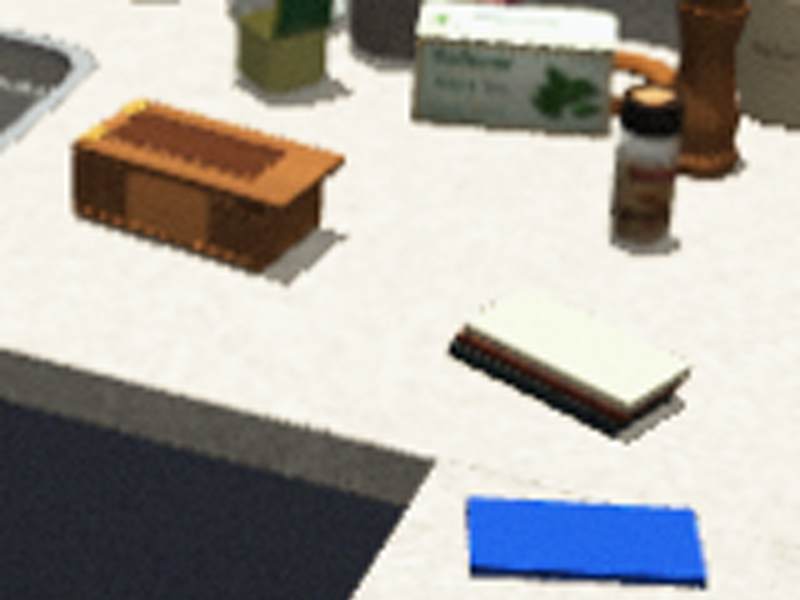

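The lid is shut: the brass hinges are at the scene's lower end of the box (about 325,198), and the overhang faces the pile. The cream/red/dark pile is at scene (355,135) and side (413,252). The blue slab is a distractor.

```bash
sed -i "s/Rm,e=np.array(c\['rotation'\]),/Rm,e=(R.from_quat(c['rotation']).as_matrix() if np.size(c['rotation'])==4 else np.array(c['rotation'])),/" h.py
python3 - <<'E'
from h import *
a=cam('scene');b=cam('side')
def rect(C,m,name):
    n,l,s,c=cv2.connectedComponentsWithStats(m.astype(np.uint8))
    X=cloud(C)
    for i in np.argsort(-s[1:,4])[:2]+1:
        q=X[l==i]; r=cv2.minAreaRect((q[:,:2]*1000).astype(np.float32))
        print(name,s[i].tolist(),q.mean(0).round(4),q.min(0).round(3),q.max(0).round(3),[np.round(t,1) for t in r], np.round(cv2.boxPoints(r),0).tolist())
for C,n in((a,'scene'),(b,'side')):
    X=cloud(C)
    reg=(X[...,0]>.2)&(X[...,0]<.8)&(abs(X[...,1])<.45)
    # tops by height slab
    rect(C,reg&(abs(X[...,2]-.058)<.005),n+' lid');rect(C,reg&(abs(X[...,2]-.027)<.005),n+' pile')
    print(X[135,355] if n=='scene' else X[252,413], X[160,347] if n=='scene' else '')
    t=reg&(X[...,2]>.07)
    k,l,s,c=cv2.connectedComponentsWithStats(t.astype(np.uint8))
    for i in range(1,k):
        if s[i,4]>40:
            q=X[l==i];print('  tall',q.min(0).round(3),q.max(0).round(3))
E
```

```text
scene lid [311, 161, 32, 42, 783] [0.5693 0.0138 0.0584] [ 0.521 -0.072  0.053] [0.619 0.1   0.063] [array([569.7,  12.6]), array([167.9,  82.1]), np.float64(82.4)] [[518.0, -65.0], [599.0, -76.0], [621.0, 90.0], [540.0, 101.0]]
scene lid [353, 296, 19, 10, 34] [0.4046 0.4279 0.0578] [0.38  0.42  0.053] [0.436 0.442 0.063] [array([406.8, 429.5]), array([18.8, 56.2]), np.float64(84.5)] [[378.0, 423.0], [434.0, 417.0], [436.0, 436.0], [380.0, 442.0]]
scene pile [342, 120, 26, 26, 330] [ 0.4895 -0.2561  0.0268] [ 0.442 -0.321  0.022] [ 0.537 -0.191  0.032] [array([ 488.4, -258.1]), array([124.8,  60.7]), np.float64(67.3)] [[436.0, -304.0], [492.0, -327.0], [540.0, -212.0], [484.0, -189.0]]
scene pile [352, 300, 18, 10, 30] [0.4068 0.4325 0.028 ] [0.382 0.423 0.022] [0.435 0.448 0.032] [array([408.3, 434.6]), array([22.6, 53.2]), np.float64(86.2)] [[381.0, 425.0], [434.0, 422.0], [436.0, 444.0], [382.0, 448.0]]
[ 0.48704927 -0.2403537   0.02898001] [ 0.50652617 -0.13594375 -0.00373862]
  tall [ 0.581 -0.45   0.07 ] [0.787 0.45  1.002]
  tall [ 0.651 -0.272  0.07 ] [ 0.691 -0.228  0.112]

[... 1020 characters left out ...]
] [ 0.799 -0.057  0.032] [array([ 783.2, -110.5]), array([ 12.8, 107.1]), np.float64(13.6)] [[764.0, -60.0], [790.0, -164.0], [802.0, -161.0], [777.0, -57.0]]
[ 0.46277989 -0.2600902   0.02904288] 
  tall [ 0.348 -0.42   0.577] [0.708 0.45  0.679]
  tall [ 0.35  -0.42   0.652] [ 0.399 -0.384  0.681]
  tall [0.742 0.01  0.07 ] [0.799 0.083 0.27 ]
  tall [0.647 0.264 0.08 ] [0.798 0.343 0.163]
  tall [ 0.646 -0.45   0.07 ] [ 0.721 -0.371  0.254]
  tall [ 0.768 -0.284  0.07 ] [ 0.8   -0.234  0.17 ]
  tall [0.372 0.41  0.07 ] [0.477 0.45  0.115]
  tall [ 0.769 -0.141  0.07 ] [ 0.8   -0.059  0.075]
  tall [ 0.645 -0.27   0.071] [ 0.684 -0.232  0.108]
  tall [0.417 0.224 0.079] [0.45  0.281 0.091]
```

Run:
```python
from h import *
for n in('scene','side'):
    C=cam(n);X=cloud(C)
    m=(X[...,0]>.2)&(X[...,0]<.8)&(abs(X[...,1])<.45)&(X[...,2]>.3)
    q=X[m]; v,u=np.nonzero(m)
    for lo in np.arange(-.45,.45,.15):
        k=(q[:,1]>=lo)&(q[:,1]<lo+.15)
        if k.any():
            i=q[k][:,0].argmin();j=q[k][:,2].argmin();print(n,round(lo,2),k.sum(),'minx',q[k][i].round(3),(u[k][i],v[k][i]),'minz',q[k][j].round(3),(u[k][j],v[k][j]))
# lid edges + pile colour faces from side/scene
C=cam('scene');hsv=cv2.cvtColor(C[0],cv2.COLOR_BGR2HSV)
hinge=(hsv[...,0]>18)&(hsv[...,0]<32)&(hsv[...,1]>110)&(hsv[...,2]>150)
hinge[:190]=0;hinge[205:]=0;hinge[:,:305]=0;hinge[:,340:]=0
v,u=np.nonzero(hinge);P=plane(C,np.c_[u,v],.058);print('hinge',len(u),P.mean(0),P.min(0),P.max(0))
```

```text
scene -0.3 192 minx [ 0.581 -0.252  0.58 ] (np.int64(340), np.int64(0)) minz [ 0.589 -0.25   0.578] (np.int64(337), np.int64(1))
scene -0.15 279 minx [ 0.662 -0.031  0.637] (np.int64(298), np.int64(28)) minz [ 0.663 -0.055  0.578] (np.int64(300), np.int64(43))
scene -0.0 1563 minx [0.625 0.066 0.657] (np.int64(307), np.int64(49)) minz [0.663 0.005 0.579] (np.int64(296), np.int64(58))
scene 0.15 2882 minx [0.662 0.29  0.773] (np.int64(264), np.int64(75)) minz [0.663 0.181 0.578] (np.int64(283), np.int64(110))
scene 0.3 7791 minx [0.2   0.422 0.685] (np.int64(531), np.int64(202)) minz [0.229 0.443 0.365] (np.int64(453), np.int64(278))
side -0.45 1864 minx [ 0.348 -0.417  0.665] (np.int64(501), np.int64(16)) minz [ 0.499 -0.31   0.578] (np.int64(456), np.int64(50))
side -0.3 1711 minx [ 0.51  -0.3    0.616] (np.int64(454), np.int64(33)) minz [ 0.691 -0.185  0.578] (np.int64(424), np.int64(40))
side -0.15 1788 minx [ 0.653 -0.067  0.649] (np.int64(381), np.int64(13)) minz [ 0.664 -0.01   0.577] (np.int64(363), np.int64(38))
side -0.0 1529 minx [0.619 0.062 0.644] (np.int64(334), np.int64(14)) minz [0.664 0.009 0.579] (np.int64(357), np.int64(37))
side 0.15 1372 minx [0.653 0.226 0.65 ] (np.int64(290), np.int64(11)) minz [0.665 0.235 0.577] (np.int64(290), np.int64(35))
side 0.3 1178 minx [0.652 0.398 0.637] (np.int64(244), np.int64(15)) minz [0.665 0.325 0.578] (np.int64(266), np.int64(34))
hinge 22 [0.58111586 0.08813163 0.058     ] [0.54781664 0.07524239 0.058     ] [0.61295578 0.09830731 0.058     ]
```

Emit:
{"api": "apply_moves", "payload": {"targets": [[[0.49,-0.8,0,-4.1,-1],[0.49,-0.8,0,-4.1,-1],[0.49,-0.8,0,-4.1,-1],[0.49,-0.8,0,-4.1,-1],[0.49,-0.8,0,-4.1,-1],[0.49,-0.8,0,-4.1,-1],[0.49,-0.8,0,-4.1,-1],[0.49,-0.8,0,-4.1,-1]]]}}

```text
clock: 1.17
eef_pos: [0.3534, 0.2024, 0.2486]
tool_rot: [0.47, 0.883, 0.0, 0.0]
ft_force: [-0.1, 1.6, -0.6]
grip_width: -0.0001
grasp_force: 0.0
```

Emit:
{"api": "apply_moves", "payload": {"targets": [[[0.49,-0.8,0,-4.1,-1],[0.49,-0.8,0,-4.1,-1],[0.49,-0.8,0,-4.1,-1],[0.49,-0.8,0,-4.1,-1],[0.49,-0.8,0,-4.1,-1],[0.49,-0.8,0,-4.1,-1],[0.49,-0.8,0,-4.1,-1],[0.49,-0.8,0,-4.1,-1]]]}}

```text
clock: 1.83
eef_pos: [0.5103, -0.0539, 0.2485]
tool_rot: [0.7, 0.714, 0.0, 0.0]
ft_force: [0.5, 1.3, -0.2]
grip_width: -0.0
grasp_force: 0.0
```

Emit:
{"api": "apply_moves", "payload": {"targets": [[[0.49,-0.8,0,-4.1,-1],[0.49,-0.8,0,-4.1,-1],[0,0,0,0,-1],[0,0,0,0,-1]]]}}

```text
clock: 2.17
eef_pos: [0.5491, -0.1178, 0.2473]
tool_rot: [0.749, 0.662, -0.0, -0.001]
ft_force: [-0.9, -1.1, -0.5]
grip_width: 0.0
grasp_force: 0.0
```

Run:
```python
from h import *
C=cam('wrist');cv2.imwrite('pics/w2.png',C[0]);X=cloud(C)
o=get_obs();print(o['eef_pos'].round(4),o['joint_pos'].round(3))
M=R.from_quat(o['tool_rot']).as_matrix();print(M.round(3).tolist())
for z,n in((.058,'lid'),(.027,'pile')):
    m=((abs(X[...,2]-z)<.004)&(X[...,0]>.3)&(X[...,0]<.75)).astype(np.uint8)
    k,l,s,c=cv2.connectedComponentsWithStats(m);
    for i in np.argsort(-s[1:,4])[:1]+1:
        q=X[l==i];r=cv2.minAreaRect((q[:,:2]*1000).astype(np.float32));print(n,s[i],q.mean(0).round(4),r,np.round(cv2.boxPoints(r),1).tolist())
```

```text
[ 0.5485 -0.1165  0.2477] [-0.209  0.364  0.173  1.382  0.     1.482]
[[0.121, 0.993, -0.001], [0.993, -0.121, 0.001], [0.001, -0.001, -1.0]]
lid [  281     0    88   136 11180] [ 0.5669 -0.0056  0.0584] ((566.5235595703125, -9.129356384277344), (124.23324584960938, 82.77824401855469), 82.25546264648438) [[517.0999755859375, -65.0999984741211], [599.2000122070312, -76.30000305175781], [615.9000244140625, 46.79999923706055], [533.9000244140625, 58.0]]
pile [264 237  41  48 827] [ 0.483  -0.2246  0.0268] ((487.63690185546875, -232.3284912109375), (70.14087677001953, 37.858760833740234), 67.76300811767578) [[456.79998779296875, -257.6000061035156], [491.8999938964844, -272.0], [518.4000244140625, -207.0], [483.3999938964844, -192.6999969482422]]
```

View pics/w2.png

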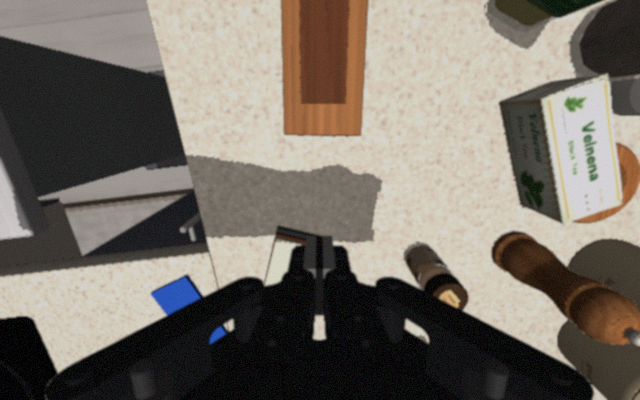

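The wrist view shows the lid's front edge at row 135 (columns 283 to 362), with clear worktop in front of it, so I can lower the closed fingers there.

Emit:
{"api": "apply_moves", "payload": {"targets": [[[0.08,0,-0.95,0,-1],[0,0,-0.95,0,-1],[0,0,-0.95,0,-1],[0,0,-0.95,0,-1],[0,0,-0.9,0,-1],[0.07,0.5,0,0,-1],[0,0,0,0,-1],[0,0,0,0,-1]]]}}

```text
clock: 2.88
eef_pos: [0.5543, -0.094, 0.0604]
tool_rot: [0.747, 0.665, -0.0, -0.0]
ft_force: [0.4, 1.1, 0.5]
grip_width: -0.0001
grasp_force: 0.0
```

Emit:
{"api": "apply_moves", "payload": {"targets": [[[0.013,0.1,0,0,-1],[0.013,0.1,0,0,-1],[0.013,0.1,0,0,-1],[0,0,0,0,-1]]]}}

```text
clock: 3.22
eef_pos: [0.557, -0.0834, 0.0613]
tool_rot: [0.748, 0.664, 0.001, 0.001]
ft_force: [-1.1, -0.7, 0.3]
grip_width: 0.0001
grasp_force: 0.0
```

Emit:
{"api": "apply_moves", "payload": {"targets": [[[0.007,0.05,0,0,-1],[0.007,0.05,0,0,-1],[0,0,0,0,-1],[0,0,0,0,-1]]]}}

```text
clock: 3.55
eef_pos: [0.5571, -0.0804, 0.0605]
tool_rot: [0.748, 0.663, -0.0, 0.0]
ft_force: [-0.4, -1.9, 0.9]
grip_width: 0.0002
grasp_force: 0.6
```

Emit:
{"api": "apply_moves", "payload": {"targets": [[[0.007,0.05,0,0,-1],[0.003,0.025,0,0,-1],[0,0,0,0,-1],[0,0,0,0,-1]]]}}

```text
clock: 3.88
eef_pos: [0.5571, -0.0801, 0.0605]
tool_rot: [0.749, 0.662, -0.002, 0.002]
ft_force: [-0.9, -8.5, 1.8]
grip_width: -0.0
grasp_force: 4.4
```

Emit:
{"api": "apply_moves", "payload": {"targets": [[[0.002,0.015,0.17,0,-1],[0.002,0.015,0.17,0,-1],[0.002,0.015,0.17,0,-1],[0.002,0.015,0.17,0,-1],[0.006,0.045,0.17,0,-1],[0.006,0.045,0.17,0,-1],[0.006,0.045,0.17,0,-1],[0.006,0.045,0.17,0,-1]]]}}

```text
clock: 4.55
eef_pos: [0.5584, -0.0701, 0.1153]
tool_rot: [0.749, 0.662, -0.002, 0.002]
ft_force: [-0.7, -6.6, 1.6]
grip_width: -0.0002
grasp_force: 3.2
```

Run:
```python
from h import *
C=cam('side');cv2.imwrite('pics/s3.png',cv2.resize(C[0][130:260,260:460],None,fx=3,fy=3))
```

```text
(no output)
```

View pics/s3.png

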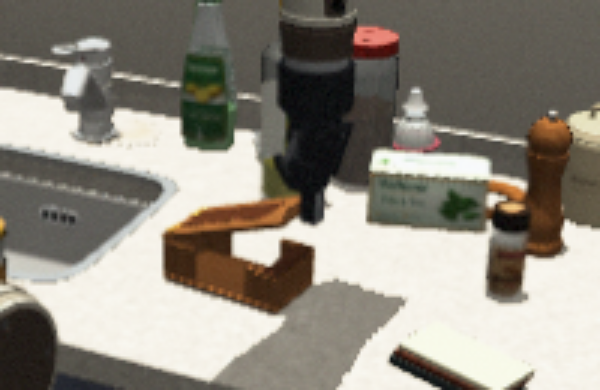

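The lid is following the finger and stands at about 20°, edge at crop pixel (300,205). I'll carry on round the arc.

Emit:
{"api": "apply_moves", "payload": {"targets": [[[0.009,0.065,0.16,0,-1],[0.01,0.072,0.16,0,-1],[0.011,0.08,0.155,0,-1],[0.012,0.085,0.15,0,-1],[0.012,0.09,0.145,0,-1],[0.013,0.095,0.14,0,-1],[0.014,0.1,0.135,0,-1],[0.015,0.105,0.13,0,-1]]]}}

```text
clock: 5.27
eef_pos: [0.5624, -0.0421, 0.1629]
tool_rot: [0.749, 0.663, -0.001, 0.002]
ft_force: [-1.8, -6.6, 5.2]
grip_width: 0.0001
grasp_force: 3.3
```

Emit:
{"api": "apply_moves", "payload": {"targets": [[[0.016,0.115,0.12,0,-1],[0.016,0.12,0.12,0,-1],[0.017,0.125,0.115,0,-1],[0.018,0.13,0.11,0,-1],[0.018,0.135,0.1,0,-1],[0.019,0.14,0.09,0,-1],[0.019,0.14,0.09,0,-1],[0.02,0.145,0.085,0,-1]]]}}

```text
clock: 5.93
eef_pos: [0.5681, 0.0032, 0.195]
tool_rot: [0.748, 0.664, -0.0, -0.0]
ft_force: [0.6, -0.2, 0.4]
grip_width: -0.0004
grasp_force: 0.2
```

Emit:
{"api": "apply_moves", "payload": {"targets": [[[0.021,0.155,0.08,0,-1],[0.021,0.155,0.07,0,-1],[0.022,0.16,0.07,0,-1],[0.022,0.16,0.06,0,-1],[0.022,0.165,0.05,0,-1],[0.023,0.165,0.04,0,-1],[0.023,0.17,0.03,0,-1],[0.023,0.17,0.02,0,-1]]]}}

```text
clock: 6.6
eef_pos: [0.5754, 0.055, 0.2119]
tool_rot: [0.748, 0.663, 0.0, 0.0]
ft_force: [-0.3, 0.1, 0.0]
grip_width: 0.0001
grasp_force: 0.1
```

Run:
```python
from h import *
C=cam('side');cv2.imwrite('pics/s4.png',cv2.resize(C[0][110:260,240:460],None,fx=3,fy=3))
```

```text
(no output)
```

View pics/s4.png

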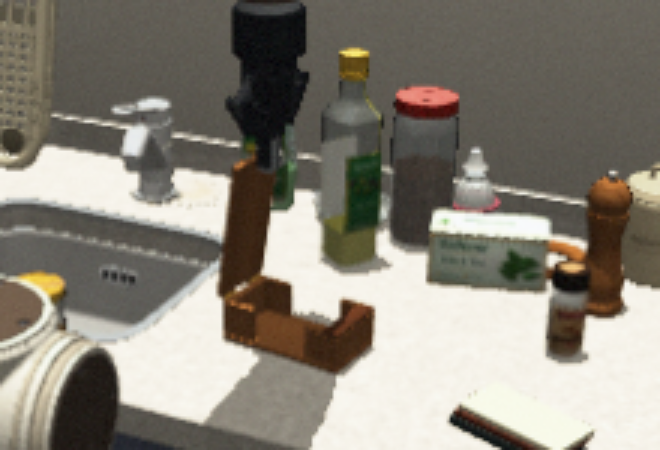

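The lid is at about 80°, with the finger behind its tip at crop (265,165). A few more pushes take it past the balance point.

Emit:
{"api": "apply_moves", "payload": {"targets": [[[0.02,0.16,0,0,-1],[0.02,0.16,0,0,-1],[0.02,0.16,0,0,-1],[0.02,0.16,0,0,-1],[0.02,0.16,0,0,-1],[0.02,0.16,0,0,-1],[0.02,0.16,0,0,-1],[0.02,0.16,0,0,-1]]]}}

```text
clock: 7.32
eef_pos: [0.5817, 0.1061, 0.2117]
tool_rot: [0.748, 0.663, 0.0, -0.0]
ft_force: [0.3, -0.2, 0.1]
grip_width: -0.0002
grasp_force: 0.0
```

Emit:
{"api": "apply_moves", "payload": {"targets": [[[0.02,0.16,0,0,-1],[0.02,0.16,0,0,-1],[0,0,0,0,-1],[0,0,0,0,-1],[0,-0.2,0,0,-1],[0,-0.6,0.2,0,-1],[-0.2,-0.8,0.2,0,-1],[-0.2,-0.8,0.2,0,-1]]]}}

```text
clock: 7.98
eef_pos: [0.5663, 0.0215, 0.2349]
tool_rot: [0.748, 0.664, -0.001, -0.0]
ft_force: [0.2, 0.2, 0.2]
grip_width: -0.0001
grasp_force: 0.0
```

Run:
```python
from h import *
C=cam('scene');X=cloud(C)
m=(X[...,0]>.5)&(X[...,0]<.65)&(X[...,1]>.06)&(X[...,1]<.24)&(X[...,2]>.06)&(X[...,2]<.23)
q=X[m];print(len(q),q.min(0),q.max(0))
k=q[q[:,2]>.17];print(k.mean(0),len(k))
```

```text
119 [0.54260779 0.10164185 0.06044807] [0.63133066 0.17576065 0.19445181]
[0.58908401 0.16595207 0.1887647 ] 72
```

Emit:
{"api": "apply_moves", "payload": {"targets": [[[-0.185,-0.82,0,-2.6,-1],[-0.185,-0.82,0,-2.6,-1],[-0.185,-0.82,0,-2.6,-1],[-0.185,-0.82,0,-2.6,-1],[-0.185,-0.82,0,-2.6,-1],[-0.185,-0.84,0,-2.6,-1],[0,0,-0.8,0,-1],[0,0,-1,0,-1]]]}}

```text
clock: 8.7
eef_pos: [0.5249, -0.1797, 0.167]
tool_rot: [0.833, 0.553, 0.003, 0.004]
ft_force: [1.9, 0.1, -1.0]
grip_width: 0.0003
grasp_force: 0.0
```

Emit:
{"api": "apply_moves", "payload": {"targets": [[[0,0,-1,0,-1],[0,0,-1,0,-1],[0,0,-0.9,0,-1],[0,0,-0.3,0,-1],[0,0,-0.2,0,-1],[0,0,0,0,-1]]]}}

```text
clock: 9.2
eef_pos: [0.5214, -0.1756, 0.026]
tool_rot: [0.832, 0.555, -0.001, -0.001]
ft_force: [0.4, 0.1, -0.0]
grip_width: 0.0
grasp_force: 0.0
```

Run:
```python
from h import *
o=get_obs();M=R.from_quat(o['tool_rot']).as_matrix();print(o['eef_pos'].round(4),M[:,1].round(3))
C=cam('side');cv2.imwrite('pics/s5.png',cv2.resize(C[0][205:285,340:460],None,fx=6,fy=6,interpolation=cv2.INTER_CUBIC))
```

```text
[ 0.5214 -0.1756  0.026 ] [ 0.924 -0.383 -0.003]
```

View pics/s5.png

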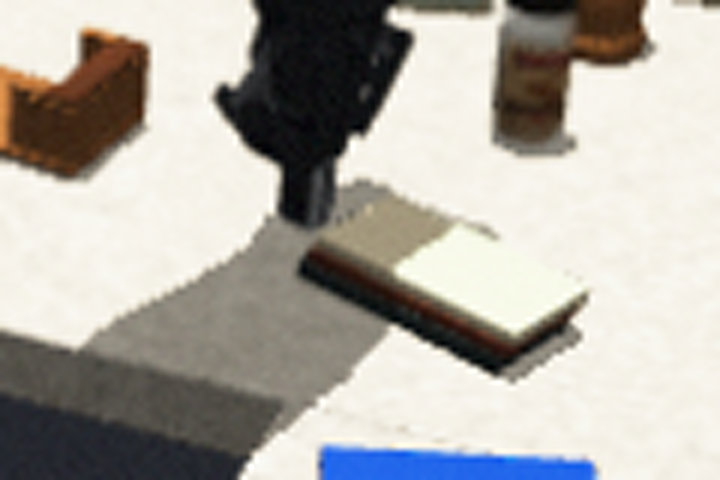

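The pile is under the tool: its near end runs from crop (300,265) to (375,205), and the dark stone seems to stick out there. I'll nudge this end first.

Emit:
{"api": "apply_moves", "payload": {"targets": [[[-0.048,-0.115,-0.12,0,-1],[-0.048,-0.115,0,0,-1],[-0.03,-0.07,0,0,-1],[-0.03,-0.07,0,0,-1],[-0.03,-0.07,0,0,-1],[-0.03,-0.07,0,0,-1],[-0.03,-0.07,0,0,-1],[-0.02,-0.05,0,0,-1]]]}}

```text
clock: 9.92
eef_pos: [0.5125, -0.2008, 0.0234]
tool_rot: [0.831, 0.556, 0.0, 0.0]
ft_force: [2.2, 3.1, 1.4]
grip_width: 0.0003
grasp_force: 1.5
```

Emit:
{"api": "apply_moves", "payload": {"targets": [[[-0.02,-0.05,0,0,-1],[-0.01,-0.025,0,0,-1],[0,0,0,0,-1],[0.05,0.12,0,0,-1],[0.1,0.24,0,0,-1],[0.1,0.24,0.3,0,-1],[0,0,0.8,0,-1],[0,0,0.8,0,-1]]]}}

```text
clock: 10.58
eef_pos: [0.5193, -0.1778, 0.0976]
tool_rot: [0.831, 0.556, -0.002, -0.002]
ft_force: [1.2, 0.5, -0.8]
grip_width: -0.0002
grasp_force: 0.0
```

```bash
cat > pile.py <<'E'
from h import *
for n in('scene','side'):
    C=cam(n);X=cloud(C)
    m=((abs(X[...,2]-.027)<.004)&(X[...,0]>.38)&(X[...,0]<.6)&(X[...,1]>-.36)&(X[...,1]<-.13)).astype(np.uint8)
    k,l,s,c=cv2.connectedComponentsWithStats(m);i=1+s[1:,4].argmax();q=X[l==i]
    r=cv2.minAreaRect((q[:,:2]*1000).astype(np.float32));print(n,r)
cv2.imwrite('pics/p.png',cv2.resize(C[0][205:285,340:460],None,fx=6,fy=6,interpolation=cv2.INTER_CUBIC))
o=get_obs();print(o['eef_pos'].round(4),o['clock'])
E
python3 pile.py
```

```text
scene ((471.6620788574219, -269.97271728515625), (124.8984146118164, 51.22246170043945), 73.27362060546875)
side ((477.58367919921875, -275.7690734863281), (122.05416870117188, 65.95069885253906), 66.61589050292969)
[ 0.5247 -0.18    0.104 ] 10.6833
```

Run:
```python
from h import *
for n in('scene','side'):
    C=cam(n);X=cloud(C)
    m=(X[...,0]>.2)&(X[...,0]<.72)&(X[...,1]<-.3)&(X[...,1]>-.75)&(X[...,2]>.03)&(X[...,2]<.4)
    k,l,s,c=cv2.connectedComponentsWithStats(m.astype(np.uint8))
    for i in range(1,k):
        if s[i,4]>40:
            q=X[l==i];print(n,s[i].tolist(),np.percentile(q,2,axis=0).round(3),np.percentile(q,98,axis=0).round(3))
```

```text
scene [305, 30, 21, 66, 1112] [ 0.647 -0.554  0.039] [ 0.717 -0.374  0.253]
scene [372, 54, 66, 40, 2037] [ 0.204 -0.586  0.034] [ 0.438 -0.496  0.189]
side [471, 162, 119, 194, 10809] [ 0.201 -0.673  0.04 ] [ 0.706 -0.39   0.249]
```

View pics/p.png

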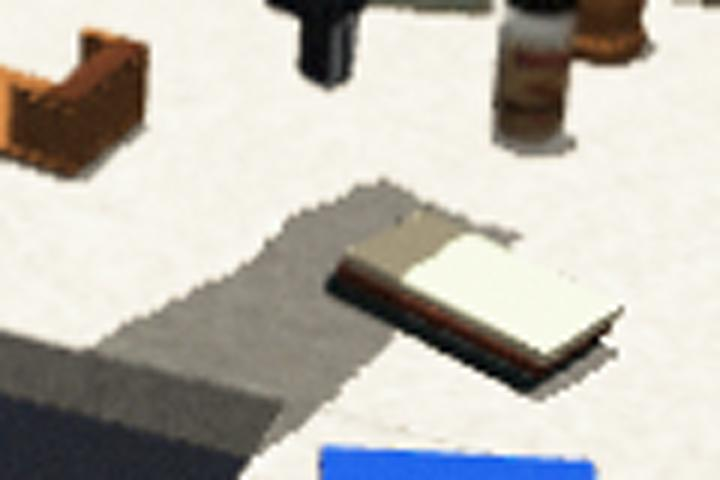

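The dark stone's near corner is at crop (330,280), left of the cream one at (345,255). At the far end the cream stone overhangs instead. Next push: the far end.

Emit:
{"api": "apply_moves", "payload": {"targets": [[[-0.38,-0.896,0,0,-1],[-0.38,-0.896,0,0,-1],[-0.38,-0.896,0,0,-1],[-0.38,-0.896,0,0,-1],[-0.38,-0.896,0,0,-1],[0,0,-0.9,0,-1],[0,0,-0.9,0,-1],[0,0,-0.12,0,-1]]]}}

```text
clock: 11.45
eef_pos: [0.4416, -0.3583, 0.017]
tool_rot: [0.832, 0.555, -0.002, -0.003]
ft_force: [-4.7, -0.5, 11.1]
grip_width: 0.0002
grasp_force: 5.1
```

Emit:
{"api": "apply_moves", "payload": {"targets": [[[0.05,0.115,0,0,-1],[0.05,0.115,0,0,-1],[0.05,0.115,0,0,-1],[0.03,0.07,0,0,-1],[0.03,0.07,0,0,-1],[0.02,0.05,0,0,-1],[0.02,0.05,0,0,-1],[0.02,0.05,0,0,-1]]]}}

```text
clock: 12.12
eef_pos: [0.456, -0.3336, 0.0225]
tool_rot: [0.831, 0.556, -0.0, 0.001]
ft_force: [-1.6, -1.3, 1.3]
grip_width: -0.0001
grasp_force: 1.1
```

Emit:
{"api": "apply_moves", "payload": {"targets": [[[0.02,0.05,0,0,-1],[0.02,0.05,0,0,-1],[0.02,0.05,0,0,-1],[0.02,0.05,0,0,-1]]]}}

```text
clock: 12.45
eef_pos: [0.4592, -0.3257, 0.0225]
tool_rot: [0.832, 0.556, -0.0, 0.001]
ft_force: [-1.4, -2.7, 2.9]
grip_width: -0.0001
grasp_force: 1.5
```

Emit:
{"api": "apply_moves", "payload": {"targets": [[[0.02,0.05,0,0,-1],[0.02,0.05,0,0,-1],[0.02,0.05,0,0,-1],[0.02,0.05,0,0,-1]]]}}

```text
clock: 12.78
eef_pos: [0.4624, -0.3173, 0.0222]
tool_rot: [0.831, 0.556, 0.0, 0.0]
ft_force: [-1.2, -2.9, 2.3]
grip_width: -0.0001
grasp_force: 1.5
```

Emit:
{"api": "apply_moves", "payload": {"targets": [[[-0.1,-0.23,0,0,-1],[0,0,0.8,0,-1],[0,0,0.8,0,-1],[0.385,0.92,0.4,0,-1],[0.385,0.92,0,0,-1],[0.385,0.92,0,0,-1],[0.385,0.92,0,0,-1],[0,0,0,0,-1]]]}}

```text
clock: 13.45
eef_pos: [0.5212, -0.174, 0.1014]
tool_rot: [0.829, 0.559, 0.002, -0.002]
ft_force: [0.5, -1.2, -0.1]
grip_width: 0.0001
grasp_force: 0.0
```

```bash
python3 pile.py
python3 - <<'E'
from h import *
C=cam('side');X=cloud(C);hsv=cv2.cvtColor(C[0],cv2.COLOR_BGR2HSV)
# long side face visible in the side view: extent of each stone along pile axis by colour
a=np.deg2rad(67);u=np.array([np.cos(a),np.sin(a)])
roi=(X[...,0]>.4)&(X[...,0]<.57)&(X[...,1]>-.34)&(X[...,1]<-.15)&(X[...,2]>.002)&(X[...,2]<.032)
Z=X[...,2]; 
for n,lo,hi in(('dark',.003,.009),('red',.0125,.0175),('cream',.0205,.0255)):
    m=roi&(Z>lo)&(Z<hi); s=X[m][:,:2]@u; w=X[m][:,:2]@np.array([-u[1],u[0]])
    k=w>np.percentile(w,60)
    print(n,m.sum(),'s',np.percentile(s,[1,99]).round(4),'w',np.percentile(w,[1,50,99]).round(4),hsv[m].mean(0).round())
E
```

```text
scene ((477.5323486328125, -236.49166870117188), (126.72551727294922, 52.2054557800293), 46.33243942260742)
side ((488.7776184082031, -251.35968017578125), (122.29756927490234, 64.97230529785156), 68.11907196044922)
[ 0.5194 -0.1785  0.1011] 13.55
dark 263 s [-0.1285  0.0702] w [-0.6408 -0.5163 -0.4434] [ 38.  33. 138.]
red 71 s [-0.1002  0.0167] w [-0.5724 -0.5187 -0.5142] [ 13. 132.  42.]
cream 74 s [-0.1009  0.0169] w [-0.5788 -0.5196 -0.514 ] [ 19.  76. 109.]
```

Emit:
{"api": "apply_moves", "payload": {"targets": [[[0,0,-0.9,0,-1],[0,0,-0.7,0,-1],[0,0,-0.36,0,-1],[-0.04,-0.1,0,0,-1],[-0.04,-0.1,0,0,-1],[-0.024,-0.055,0,0,-1],[-0.02,-0.05,0,0,-1],[-0.02,-0.05,0,0,-1]]]}}

```text
clock: 14.27
eef_pos: [0.5145, -0.1956, 0.0247]
tool_rot: [0.832, 0.555, 0.001, 0.001]
ft_force: [1.5, 1.2, -0.5]
grip_width: 0.0001
grasp_force: 0.9
```

Emit:
{"api": "apply_moves", "payload": {"targets": [[[-0.02,-0.05,0,0,-1],[-0.02,-0.05,0,0,-1],[-0.02,-0.05,0,0,-1],[0,0,0,0,-1]]]}}

```text
clock: 14.6
eef_pos: [0.5117, -0.2011, 0.0239]
tool_rot: [0.831, 0.556, 0.0, 0.001]
ft_force: [1.9, 2.0, 1.1]
grip_width: -0.0003
grasp_force: 0.9
```

Emit:
{"api": "apply_moves", "payload": {"targets": [[[0.1,0.24,0,0,-1],[0,0,0.7,0,-1],[0,0,0.9,0,-1],[0.3,0.8,0.5,0,1],[0,0,0.9,0,1],[0,0,0,0,1],[0,0,0,0,1]]]}}

```text
clock: 15.18
eef_pos: [0.529, -0.1589, 0.1456]
tool_rot: [0.831, 0.556, 0.001, 0.002]
ft_force: [0.7, 1.2, 0.1]
grip_width: 0.0479
grasp_force: 0.0
```

```bash
python3 pile.py
python3 - <<'E'
from h import *
for n in('side','scene'):
    C=cam(n);X=cloud(C)
    a=np.deg2rad(67.5);u=np.array([np.cos(a),np.sin(a)])
    roi=(X[...,0]>.4)&(X[...,0]<.57)&(X[...,1]>-.34)&(X[...,1]<-.17)&(X[...,2]<.032)
    Z=X[...,2];w=X[...,:2]@np.array([-u[1],u[0]])
    for k,lo,hi in(('dark',.003,.009),('red',.0125,.0175),('cream',.0205,.0255)):
        m=roi&(Z>lo)&(Z<hi)&(w>-.6)&(w<-.48); s=X[m][:,:2]@u
        print(n,k,m.sum(),np.percentile(s,[0,2,5,95,98,100]).round(4))
C=cam('wrist');X=cloud(C)
m=((abs(X[...,2]-.027)<.004)&(X[...,0]>.38)&(X[...,0]<.6)&(X[...,1]>-.36)&(X[...,1]<-.13)).astype(np.uint8)
q=X[m>0];print(len(q),cv2.minAreaRect((q[:,:2]*1000).astype(np.float32)))
cv2.imwrite('pics/w6.png',C[0])
E
```

```text
scene ((485.8628234863281, -265.2998046875), (122.4122543334961, 62.265167236328125), 65.77275085449219)
side ((484.9530334472656, -266.5830993652344), (123.79462432861328, 65.2048568725586), 66.00723266601562)
[ 0.5265 -0.1588  0.1425] 15.2833
side dark 145 [-0.1376 -0.1246 -0.1205  0.0384  0.0494  0.0601]
side red 73 [-0.1232 -0.1216 -0.1209 -0.0101 -0.0046 -0.0018]
side cream 82 [-0.124  -0.1226 -0.1214 -0.0053 -0.0018 -0.    ]
scene dark 120 [-0.1527 -0.1494 -0.1351  0.0317  0.0425  0.0489]
scene red 21 [-0.1118 -0.108  -0.1022  0.0027  0.0032  0.0036]
scene cream 63 [-0.1094 -0.1087 -0.1068  0.0006  0.002   0.0031]
5128 ((492.6668701171875, -253.86004638671875), (89.13982391357422, 60.913963317871094), 66.16083526611328)
```

Run:
```python
from h import *
C=cam('wrist');p,d,K,k1,Rm,e=C
a=np.deg2rad(66.1);u=np.array([np.cos(a),np.sin(a)]);v=np.array([-u[1],u[0]])
c=np.array([.4852,-.266])
def proj(P): 
    return cv2.projectPoints((P-e)@Rm,np.zeros(3),np.zeros(3),K,np.array([k1,0,0,0,0.]))[0].reshape(-1,2)
for off in(-.018,0,.018):
    s=np.arange(.05,.085,.001);P=np.c_[c+np.outer(s,u)+off*v,np.zeros(len(s))]
    q=proj(P);I=cv2.remap(p,q[:,0].astype(np.float32).reshape(1,-1),q[:,1].astype(np.float32).reshape(1,-1),1)[0]
    print(off,q[0].round(),q[-1].round()); print(' '.join(f'{x[0]},{x[1]},{x[2]}' for x in I))
    # where would flush edges (s=.06) at z fall on the z=0 plane
    for z in(.027,.019,.011,0):
        E=np.r_[c+.06*u+off*v,z];r=E-e;g=e-r*(e[2]/r[2]);print(z,round(float((g[:2]-c)@u),4),end=' ')
    print()
```

```text
-0.018 [342. 253.] [343. 221.]
13,19,26 12,17,21 15,20,20 17,18,19 12,9,10 9,6,7 21,21,25 44,45,52 66,72,79 87,94,100 89,94,104 91,99,107 89,96,104 91,98,105 86,94,101 85,93,99 86,94,100 83,91,97 79,88,93 81,89,95 84,92,97 87,95,100 87,95,102 88,95,102 83,90,98 87,95,101 88,97,103 89,95,103 85,93,100 88,95,103 86,93,101 84,91,97 83,91,97 79,87,93 77,85,91
0.027 0.046 0.019 0.0505 0.011 0.0547 0 0.06 
0 [324. 253.] [325. 221.]
11,14,26 10,13,22 16,12,21 8,15,9 17,14,12 12,14,12 30,33,32 51,56,58 71,78,83 82,89,95 85,92,99 86,93,101 86,93,100 84,92,101 86,92,100 85,94,101 88,96,103 86,92,99 85,92,99 87,95,101 86,92,99 83,91,96 85,93,98 85,92,98 84,92,98 83,91,97 82,90,95 82,89,94 80,87,94 79,87,94 78,86,92 78,87,94 79,88,94 82,90,97 85,93,101
0.027 0.046 0.019 0.0505 0.011 0.0547 0 0.06 
0.018 [306. 252.] [306. 220.]
4,7,20 10,8,18 12,14,17 14,15,12 14,10,7 14,14,14 30,32,35 60,64,69 76,84,90 84,92,101 87,96,102 87,97,102 87,96,102 88,95,103 87,95,103 87,96,102 88,96,102 87,94,101 84,92,98 82,90,96 82,92,98 81,88,95 83,89,97 85,95,100 86,95,99 83,91,98 83,89,95 81,91,97 83,92,97 80,88,95 77,87,92 81,87,94 83,90,96 84,93,98 83,92,97
0.027 0.046 0.019 0.0505 0.011 0.0547 0 0.06
```

Run:
```python
from h import *
C=cam('wrist');p,d,K,k1,Rm,e=C
a=np.deg2rad(66.1);u=np.array([np.cos(a),np.sin(a)]);v=np.array([-u[1],u[0]])
c=np.array([.4852,-.266])
for off in(-.018,0,.018):
    s=np.arange(.034,.058,.001);P=np.c_[c+np.outer(s,u)+off*v,np.zeros(len(s))]
    q=cv2.projectPoints((P-e)@Rm,np.zeros(3),np.zeros(3),K,np.array([k1,0,0,0,0.]))[0].reshape(-1,2).astype(np.float32)
    I=cv2.remap(p,q[:,:1],q[:,1:],1)[:,0]
    print(off,' '.join(f'{round(t*1000)}:{x[0]},{x[2]}' for t,x in zip(s,I)))
```

```text
-0.018 34:92,119 35:91,118 36:90,117 37:91,118 38:91,118 39:93,120 40:92,121 41:91,117 42:87,113 43:74,97 44:59,77 45:45,60 46:36,51 47:33,49 48:26,42 49:18,30 50:1,8 51:15,23 52:14,20 53:13,14 54:12,9 55:13,10 56:23,23 57:43,49
0 34:93,119 35:96,123 36:91,119 37:92,119 38:94,118 39:94,119 40:94,120 41:91,117 42:83,108 43:77,98 44:59,78 45:42,59 46:40,53 47:36,51 48:26,41 49:15,31 50:6,24 51:4,17 52:8,14 53:14,13 54:14,12 55:15,14 56:27,30 57:50,59
0.018 34:91,118 35:91,119 36:92,119 37:90,118 38:89,115 39:93,119 40:92,118 41:92,119 42:87,113 43:77,100 44:62,80 45:44,58 46:36,51 47:32,49 48:22,42 49:15,29 50:13,27 51:10,22 52:14,18 53:14,12 54:10,8 55:14,14 56:30,34 57:51,60
```

Emit:
{"api": "apply_moves", "payload": {"targets": [[[-0.345,-0.895,0,-0.5,1],[-0.345,-0.895,0,-0.5,1],[-0.345,-0.895,0,-0.5,1],[0,0,0,0,1],[0,0,-0.9,0,1],[0,0,-0.9,0,1],[0,0,-0.7,0,1],[0,0,0,0,1]]]}}

```text
clock: 16.2
eef_pos: [0.4808, -0.2639, 0.0368]
tool_rot: [0.839, 0.544, -0.003, -0.006]
ft_force: [-1.6, 0.3, -1.0]
grip_width: 0.0852
grasp_force: 0.0
```

Emit:
{"api": "apply_moves", "payload": {"targets": [[[0,0,-0.3,0,1],[0,0,-0.2,0,1],[0,0,0,0,1]]]}}

```text
clock: 16.45
eef_pos: [0.4852, -0.266, 0.0225]
tool_rot: [0.839, 0.545, -0.001, -0.001]
ft_force: [-0.3, 0.5, -0.3]
grip_width: 0.0856
grasp_force: 0.0
```

Run:
```python
from h import *
o=get_obs();M=R.from_quat(o['tool_rot']).as_matrix();print(o['eef_pos'].round(4),np.degrees(np.arctan2(M[1,1],M[0,1])),o['ft_force'].round(1))
```

```text
[ 0.4852 -0.266   0.0225] -23.97223962930399 [-0.3  0.5 -0.3]
```

Emit:
{"api": "apply_moves", "payload": {"targets": [[[0,0,-0.2,0,1],[0,0,0,0,-1],[0,0,0,0,-1],[0,0,0,0,-1],[0,0,0,0,-1],[0,0,0,0,-1]]]}}

```text
clock: 16.95
eef_pos: [0.4859, -0.2665, 0.016]
tool_rot: [0.839, 0.545, 0.0, 0.0]
ft_force: [-1.0, 0.7, 3.6]
grip_width: 0.0586
grasp_force: 67.5
```

Emit:
{"api": "apply_moves", "payload": {"targets": [[[0,0,0.1,0,-1],[0,0,0.3,0,-1],[0,0,0.6,0,-1],[0,0,0.8,0,-1],[0,0,0.8,0,-1],[0,0,0.4,0,-1],[0,0,0,0,-1],[0,0,0,0,-1]]]}}

```text
clock: 17.62
eef_pos: [0.4861, -0.2666, 0.1354]
tool_rot: [0.839, 0.545, 0.0, 0.001]
ft_force: [-0.7, 0.7, -4.6]
grip_width: 0.0586
grasp_force: 66.4
```

Run:
```python
from h import *
o=get_obs();print(o['eef_pos'].round(4),o['ft_force'].round(1),o['ft_torque'].round(2),o['grip_width'])
C=cam('wrist');cv2.imwrite('pics/w7.png',C[0]);X=cloud(C);e=o['eef_pos']
z0=e[2]
q=X[(abs(X[...,0]-e[0])<.12)&(abs(X[...,1]-e[1])<.12)&(X[...,2]>z0-.04)&(X[...,2]<z0+.03)]
h=np.histogram(q[:,2]-z0,bins=np.arange(-.04,.031,.004));print(h[0],h[1][:3])
C=cam('side');X=cloud(C)
q=X[(abs(X[...,0]-e[0])<.12)&(abs(X[...,1]-e[1])<.12)&(X[...,2]>z0-.04)&(X[...,2]<z0+.03)]
a=np.deg2rad(66.1);u=np.array([np.cos(a),np.sin(a)]);s=(q[:,:2]-e[:2])@u
for lo in np.arange(-.07,.07,.02):
    k=(s>=lo)&(s<lo+.02)
    if k.any(): print(round(lo,2),k.sum(),(np.percentile(q[k][:,2],[2,98])-z0).round(4))
print(s.min(),s.max())
```

```text
[ 0.4861 -0.2666  0.1354] [-0.7  0.7 -4.6] [ 0.03  0.03 -0.02] 0.058632257214620905
[    0     0     0     0     0     1    77   103   198   242   294   311
 26628   960   468   425   597] [-0.04  -0.036 -0.032]
-0.07 167 [-0.014   0.0129]
-0.05 118 [-0.0139  0.0134]
-0.03 138 [-0.0138  0.0274]
-0.01 180 [-0.0107  0.0279]
0.01 56 [-0.0165  0.0222]
0.03 64 [-0.0164  0.0104]
0.05 33 [-0.0145  0.0103]
-0.062397051824233836 0.05969836102393212
```

Run:
```python
from h import *
o=get_obs();C=cam('wrist');X=cloud(C);M=R.from_quat(o['tool_rot']).as_matrix()
T=(X-o['eef_pos'])@M   # tool coords
m=(abs(T[...,2]+.0115)<.004)&(T[...,0]>-.08)&(T[...,0]<.08)&(abs(T[...,1])<.06)
for lo in np.arange(-.06,.07,.01):
    k=m&(T[...,0]>=lo)&(T[...,0]<lo+.01)
    if k.sum()>50: print(round(lo,2),k.sum(),np.percentile(T[k][:,1],[.5,99.5]).round(4),T[k][:,2].mean().round(4))
print('x max',np.percentile(T[m&(abs(T[...,1])<.025)][:,0],[.1,99.9]))
```

```text
-0.04 294 [-0.0294  0.0302] -0.0108
-0.03 2315 [-0.0292  0.03  ] -0.0109
-0.02 2502 [-0.0292  0.0301] -0.0109
-0.01 2704 [-0.0293  0.0302] -0.0109
0.0 3179 [-0.0419  0.0428] -0.011
0.01 3131 [-0.0339  0.0351] -0.0109
0.02 3184 [-0.0292  0.03  ] -0.0108
0.03 3390 [-0.0292  0.0297] -0.0108
0.04 3652 [-0.0292  0.0302] -0.0108
0.05 3211 [-0.029   0.0301] -0.0107
x max [-0.0319177   0.05801764]
```

Emit:
{"api": "apply_moves", "payload": {"targets": [[[0.12,0.42,0,1.8,-1],[0.236,0.82,0,1.8,-1],[0.236,0.82,0,1.8,-1],[0.236,0.82,0,1.8,-1],[0.236,0.82,0,1.8,-1],[0.236,0.82,0,1.8,-1],[0.236,0.82,0,1.8,-1],[0.236,0.82,0,1.8,-1]]]}}

```text
clock: 18.43
eef_pos: [0.5555, -0.0184, 0.1329]
tool_rot: [0.763, 0.646, -0.002, -0.001]
ft_force: [0.9, -0.5, -3.6]
grip_width: 0.0587
grasp_force: 66.4
```

Emit:
{"api": "apply_moves", "payload": {"targets": [[[0.236,0.82,0,1.8,-1],[0.117,0.4,0,0,-1],[0,0,0,0,-1],[0,0,0,0,-1],[0,0,0,0,-1]]]}}

```text
clock: 18.85
eef_pos: [0.5695, 0.0283, 0.1335]
tool_rot: [0.753, 0.657, -0.002, -0.001]
ft_force: [-0.7, -1.2, -4.2]
grip_width: 0.0592
grasp_force: 66.4
```

```bash
cat > st.py <<'E'
from h import *
o=get_obs();M=R.from_quat(o['tool_rot']).as_matrix();e=o['eef_pos']
O=np.array([.5696,.0175]);u=np.array([.135,.991]);w=np.array([-.991,.135])
print('box x %.1f y %.1f z %.1f mm'%(*(1000*np.array([(e[:2]-O)@u,(e[:2]-O)@w])),e[2]*1000),'yaw',np.degrees(np.arctan2(M[1,1],M[0,1])).round(2),'F',o['ft_force'].round(1),'T',o['ft_torque'].round(2),'w',round(float(o['grip_width']),4),o['clock'])
C=cam('wrist');X=cloud(C)
T=(X-e)@M
# top-face height along the pile, tool coords (x: + towards the hinge end)
for lo in np.arange(-.06,.07,.01):
    k=(T[...,0]>=lo)&(T[...,0]<lo+.01)&(abs(T[...,1])<.022)&(T[...,2]>-.05)&(T[...,2]<.06)
    if k.sum()>50: print(round(lo*1000),k.sum(),(-1000*np.percentile(T[k][:,2],[10,50,90])).round(1),end=' | ')
print()
E
python3 st.py
```

```text
box x 10.7 y 1.5 z 133.5 mm yaw -7.78 F [-0.7 -1.2 -4.2] T [ 0.01 -0.03  0.01] w 0.0592 18.85
-40 173 [11.4 10.8 10.2] | -30 1713 [11.6 10.9 10.3] | -20 1827 [11.5 10.8 10.2] | -10 1930 [11.6 10.8 10.1] | 0 2058 [11.5 10.8 10.1] | 10 2177 [11.5 10.8 10.1] | 20 2341 [11.5 10.8 10.1] | 30 2512 [11.5 10.8 10. ] | 40 2680 [11.6 10.8 10. ] | 50 2909 [11.4 10.5 -1.5] |
```

Run:
```python
from h import *
o=get_obs();C=cam('wrist');X=cloud(C);M=R.from_quat(o['tool_rot']).as_matrix();T=(X-o['eef_pos'])@M
m=(abs(X[...,2]-.05)<.004)&(abs(T[...,1])<.07)&(T[...,0]>-.08)&(T[...,0]<.08)
for lo in np.arange(-.08,.08,.01):
    k=m&(T[...,0]>=lo)&(T[...,0]<lo+.01)
    if k.sum()>20: print(round(lo,2),k.sum(),np.percentile(T[k][:,1],[1,99]).round(4),np.percentile(T[k][:,0],[1,99]).round(4))
k=m&(abs(T[...,1])<.03);print(k.sum(),np.percentile(T[k][:,0],[.5,2,98,99.5]) if k.any() else '')
```

```text
0.05 1240 [-0.0372  0.0413] [0.0524 0.06  ]
0.06 412 [-0.0353  0.0405] [0.06   0.0635]
1237 [0.05238    0.05244296 0.06292938 0.0634505 ]
```

Emit:
{"api": "apply_moves", "payload": {"targets": [[[0.04,0.02,0,0,-1],[0,0,-0.5,0,-1],[0,0,-0.5,0,-1],[0,0,-0.4,0,-1],[0,0,-0.1,0,-1],[0,0,0,0,-1]]]}}

```text
clock: 19.45
eef_pos: [0.571, 0.0287, 0.0738]
tool_rot: [0.754, 0.657, -0.001, -0.001]
ft_force: [0.4, -0.1, -4.5]
grip_width: 0.0587
grasp_force: 66.3
```

Emit:
{"api": "apply_moves", "payload": {"targets": [[[0,0,-0.05,0,-1],[0,0,-0.05,0,-1],[0,0,-0.05,0,-1],[0,0,-0.05,0,-1]]]}}

```text
clock: 19.78
eef_pos: [0.5731, 0.0295, 0.0681]
tool_rot: [0.753, 0.657, 0.001, 0.001]
ft_force: [-0.3, -0.5, -4.0]
grip_width: 0.059
grasp_force: 66.4
```

Emit:
{"api": "apply_moves", "payload": {"targets": [[[0,0,-0.05,0,-1],[0,0,-0.05,0,-1],[0,0,0,0,-1]]]}}

```text
clock: 20.03
eef_pos: [0.5729, 0.0293, 0.0645]
tool_rot: [0.753, 0.657, 0.001, 0.001]
ft_force: [-1.8, -2.1, 3.5]
grip_width: 0.0589
grasp_force: 67.5
```

```bash
python3 st.py
```

```text
box x 12.1 y -1.6 z 64.5 mm yaw -7.79 F [-1.8 -2.1  3.5] T [0.01 0.43 0.07] w 0.0589 20.0333
-40 281 [10.6 10.   9.3] | -30 1657 [10.9 10.3  9.7] | -20 1772 [11.2 10.5  9.8] | -10 1906 [11.4 10.8 10.1] | 0 2021 [11.7 11.  10.3] | 10 2167 [12.  11.3 10.6] | 20 2342 [12.3 11.6 10.9] | 30 2524 [12.7 11.9 11.1] | 40 2731 [12.9 12.1 11.4] | 50 3445 [ 13.   11.9 -13.1] | 60 2254 [  4.5  -2.2 -10.2] |
```

```bash
cat > lat.py <<'E'
from h import *
o=get_obs();print(o['eef_pos'].round(4));C=cam('wrist');X=cloud(C);M=R.from_quat(o['tool_rot']).as_matrix();T=(X-o['eef_pos'])@M
m=(abs(X[...,2]-.05)<.004)&(abs(T[...,1])<.07)&(T[...,0]>-.08)&(T[...,0]<.08)
for lo in np.arange(-.08,.08,.01):
    k=m&(T[...,0]>=lo)&(T[...,0]<lo+.01)
    if k.sum()>20: print(round(lo,2),k.sum(),np.percentile(T[k][:,1],[1,99]).round(4),np.percentile(T[k][:,0],[1,99]).round(4))
p=(T[...,0]>.02)&(T[...,0]<.05)&(abs(T[...,1])<.04)&(T[...,2]<-.008)&(T[...,2]>-.04)
print('pile lat',np.percentile(T[p][:,1],[.5,99.5]))
E
python3 lat.py
```

```text
[0.5728 0.0292 0.0645]
-0.05 70 [-0.0393  0.0388] [-0.0499 -0.0458]
0.02 246 [-0.0411  0.039 ] [0.0201 0.0299]
0.03 232 [-0.0412  0.039 ] [0.0302 0.0399]
0.04 232 [-0.0411  0.0389] [0.0402 0.0495]
0.05 874 [-0.0406  0.0386] [0.0504 0.06  ]
0.06 413 [-0.0391  0.037 ] [0.06  0.062]
pile lat [-0.02955182  0.02968473]
```

Emit:
{"api": "apply_moves", "payload": {"targets": [[[-0.03,0.004,0,0,-1],[0,0,-0.04,0,-1],[0,0,-0.04,0,-1],[0,0,-0.04,0,-1],[0,0,0,0,-1]]]}}

```text
clock: 20.55
eef_pos: [0.5726, 0.0287, 0.0599]
tool_rot: [0.754, 0.657, 0.001, 0.002]
ft_force: [-1.7, -4.9, 6.8]
grip_width: 0.0589
grasp_force: 68.5
```

```bash
python3 st.py; python3 lat.py
```

```text
box x 11.5 y -1.5 z 59.9 mm yaw -7.83 F [-1.7 -4.9  6.8] T [-0.52  0.19  0.01] w 0.0589 20.55
-40 587 [8.3 7.7 6.9] | -30 1506 [9.3 8.5 7.8] | -20 1641 [10.3  9.5  8.7] | -10 1776 [11.5 10.7 10. ] | 0 1963 [12.6 11.9 11.1] | 10 2117 [13.8 13.  12.2] | 20 2349 [15.  14.2 13.4] | 30 2590 [16.2 15.3 14.5] | 40 2873 [17.3 16.5 15.6] | 50 3842 [18.  16.8 -8.5] | 60 2292 [ 8.1  1.7 -5.9] | 
[0.5726 0.0287 0.0599]
-0.05 84 [-0.0375  0.0379] [-0.0498 -0.0449]
0.02 248 [-0.0411  0.0391] [0.0202 0.03  ]
0.03 245 [-0.0411  0.039 ] [0.0302 0.04  ]
0.04 230 [-0.0412  0.0391] [0.0402 0.0499]
0.05 997 [-0.0405  0.0385] [0.0507 0.06  ]
0.06 489 [-0.0392  0.0367] [0.06   0.0623]
pile lat [-0.0295226   0.02977151]
```

Emit:
{"api": "apply_moves", "payload": {"targets": [[[-0.02,0,-0.04,0,-1],[0,0,-0.04,0,-1],[0,0,-0.04,0,-1],[0,0,-0.04,0,-1],[0,0,0,0,-1]]]}}

```text
clock: 21.07
eef_pos: [0.5725, 0.0283, 0.0537]
tool_rot: [0.754, 0.657, 0.001, 0.003]
ft_force: [-0.9, -6.4, 7.2]
grip_width: 0.0589
grasp_force: 69.7
```

```bash
python3 st.py; python3 lat.py
```

```text
box x 11.1 y -1.4 z 53.7 mm yaw -7.86 F [-0.9 -6.4  7.2] T [-0.65 -0.11  0.02] w 0.0589 21.0667
-40 950 [5. 4. 3.] | -30 1324 [7.2 6.2 5.1] | -20 1463 [9.4 8.3 7.2] | -10 1623 [11.7 10.7  9.6] | 0 1831 [14.2 13.1 11.9] | 10 2069 [16.5 15.4 14.3] | 20 2343 [18.8 17.7 16.6] | 30 2682 [21.2 20.1 19. ] | 40 3082 [23.6 22.5 21.3] | 50 4127 [24.7 22.2  0.2] | 60 2674 [13.5  6.8 -2.9] | 
[0.5725 0.0283 0.0537]
-0.05 79 [-0.0347  0.0351] [-0.0495 -0.0442]
-0.0 113 [-0.0427  0.0425] [0.0053 0.01  ]
0.02 270 [-0.041   0.0391] [0.0203 0.0298]
0.03 248 [-0.041   0.0391] [0.0301 0.0398]
0.04 189 [-0.0409  0.0391] [0.0402 0.0499]
0.05 1159 [-0.0404  0.0386] [0.0512 0.06  ]
0.06 696 [-0.0375  0.0369] [0.06   0.0626]
pile lat [-0.02944703  0.02974685]
```

Emit:
{"api": "apply_moves", "payload": {"targets": [[[0,0,-0.04,0,-1],[0,0,-0.04,0,-1],[0,0,-0.04,0,-1],[0,0,-0.04,0,-1],[0,0,0,0,-1]]]}}

```text
clock: 21.58
eef_pos: [0.5725, 0.0283, 0.0473]
tool_rot: [0.754, 0.657, 0.001, 0.003]
ft_force: [-0.2, -5.6, 7.6]
grip_width: 0.059
grasp_force: 71.5
```

```bash
python3 st.py; python3 lat.py
```

```text
box x 11.1 y -1.4 z 47.3 mm yaw -7.86 F [-0.2 -5.6  7.6] T [-0.67 -0.03  0.01] w 0.059 21.5833
-50 301 [-1.7 -2.6 -3.6] | -40 1008 [ 1.5  0.1 -1.4] | -30 1141 [5.  3.7 2.3] | -20 1279 [8.7 7.1 5.6] | -10 1478 [12.3 10.8  9.2] | 0 1693 [16.  14.5 13. ] | 10 1990 [19.6 18.1 16.5] | 20 2345 [23.3 21.8 20.2] | 30 2773 [27.  25.4 23.8] | 40 3358 [30.7 29.1 27.5] | 50 4622 [31.2 21.   4.6] | 60 2961 [19.9 13.2  3.8] | 
[0.5725 0.0283 0.0473]
-0.04 1177 [-0.0291  0.0293] [-0.0394 -0.0301]
-0.03 1569 [-0.029   0.0294] [-0.0299 -0.0201]
-0.02 646 [-0.0293  0.0296] [-0.0199 -0.0146]
-0.0 209 [-0.0429  0.0432] [0.0053 0.01  ]
0.02 308 [-0.0409  0.039 ] [0.0203 0.0298]
0.03 227 [-0.0408  0.0391] [0.0302 0.0398]
0.04 156 [-0.0409  0.0392] [0.0401 0.0499]
0.05 1489 [-0.0404  0.0385] [0.0504 0.06  ]
0.06 764 [-0.0371  0.0369] [0.06   0.0626]
pile lat [-0.029367    0.02968612]
```

Emit:
{"api": "apply_moves", "payload": {"targets": [[[-0.006,-0.05,0.01,0,-1],[-0.006,-0.05,0.01,0,-1],[-0.006,-0.05,0.015,0,-1],[-0.006,-0.05,0.015,0,-1],[0,0,0,0,-1]]]}}

```text
clock: 22.1
eef_pos: [0.5687, 0.0214, 0.0467]
tool_rot: [0.753, 0.657, -0.001, -0.0]
ft_force: [-0.1, -1.1, -4.3]
grip_width: 0.0589
grasp_force: 70.0
```

```bash
python3 st.py; python3 lat.py
```

```text
box x 3.7 y 1.4 z 46.7 mm yaw -7.78 F [-0.1 -1.1 -4.3] T [-0.06 -0.18  0.04] w 0.0589 22.1
-50 241 [-1.  -1.8 -2.7] | -40 1012 [ 2.   0.6 -0.8] | -30 1179 [5.3 4.1 2.6] | -20 1292 [8.8 7.3 5.9] | -10 1496 [12.2 10.8  9.3] | 0 1724 [15.7 14.3 12.8] | 10 1998 [19.2 17.8 16.3] | 20 2343 [22.7 21.2 19.7] | 30 2766 [26.2 24.8 23.2] | 40 3306 [29.6 28.2 26.7] | 50 4526 [30.4 23.5  6. ] | 60 2760 [5.4 3.3 0.4] | 
[0.5687 0.0214 0.0467]
-0.05 26 [-0.0317 -0.0087] [-0.0436 -0.04  ]
-0.04 1243 [-0.0316  0.0294] [-0.0397 -0.0301]
-0.03 1582 [-0.0291  0.0291] [-0.0298 -0.0201]
-0.02 869 [-0.029   0.0295] [-0.02   -0.0131]
-0.0 212 [-0.0431  0.0433] [0.0052 0.01  ]
0.01 30 [-0.0358  0.0361] [0.01   0.0105]
0.02 76 [-0.0379  0.0417] [0.0276 0.03  ]
0.03 282 [-0.0381  0.0421] [0.0301 0.0398]
0.04 217 [-0.038   0.0419] [0.0401 0.0499]
0.05 1626 [-0.0375  0.0415] [0.0504 0.06  ]
0.06 4384 [-0.0367  0.0406] [0.0601 0.0698]
pile lat [-0.02937775  0.02967572]
```

Emit:
{"api": "apply_moves", "payload": {"targets": [[[0.043,-0.005,0,0,-1],[-0.006,-0.05,0,0,-1],[-0.003,-0.025,0,0,-1],[-0.003,-0.025,0,0,-1],[0,0,0,0,-1]]]}}

```text
clock: 22.62
eef_pos: [0.5704, 0.0173, 0.0475]
tool_rot: [0.754, 0.657, -0.0, -0.0]
ft_force: [-0.6, 0.1, -4.1]
grip_width: 0.0589
grasp_force: 69.9
```

```bash
python3 st.py; python3 lat.py|tail -4
```

```text
box x -0.1 y -0.8 z 47.5 mm yaw -7.79 F [-0.6  0.1 -4.1] T [-0.02 -0.    0.01] w 0.0589 22.6167
-50 243 [-1.1 -1.8 -2.8] | -40 1009 [ 2.   0.6 -0.9] | -30 1167 [5.3 4.1 2.7] | -20 1298 [8.7 7.3 5.8] | -10 1496 [12.2 10.8  9.4] | 0 1727 [15.7 14.3 12.8] | 10 1994 [19.2 17.8 16.3] | 20 2341 [22.8 21.3 19.7] | 30 2745 [26.2 24.8 23.2] | 40 3311 [29.7 28.2 26.7] | 50 4786 [ 30.4  20.2 -37.2] | 60 2267 [3.3 2.4 1.4] | 
0.05 950 [-0.04    0.0395] [0.0503 0.0599]
0.06 4230 [-0.0393  0.0386] [0.0604 0.0698]
0.07 1440 [-0.0383  0.038 ] [0.0701 0.0739]
pile lat [-0.02945846  0.02968771]
```

Emit:
{"api": "apply_moves", "payload": {"targets": [[[-0.003,-0.025,0,0,-1],[-0.003,-0.025,0,0,-1],[0,0,0,0,-1]]]}}

```text
clock: 22.97
eef_pos: [0.5704, 0.0153, 0.0477]
tool_rot: [0.753, 0.657, -0.0, 0.0]
ft_force: [0.9, -0.3, -3.7]
grip_width: 0.0588
grasp_force: 69.9
```

Emit:
{"api": "apply_moves", "payload": {"targets": [[[-0.003,-0.025,0,0,-1],[-0.003,-0.025,0,0,-1],[0,0,0,0,-1]]]}}

```text
clock: 23.22
eef_pos: [0.5702, 0.0137, 0.0477]
tool_rot: [0.753, 0.658, 0.0, -0.0]
ft_force: [0.9, 2.0, -4.4]
grip_width: 0.0595
grasp_force: 70.0
```

Emit:
{"api": "apply_moves", "payload": {"targets": [[[0.001,0.01,-0.04,0,-1],[0,0,-0.04,0,-1],[0,0,-0.04,0,-1],[0,0,-0.04,0,-1],[0,0,0,0,-1]]]}}

```text
clock: 23.63
eef_pos: [0.5709, 0.0145, 0.0426]
tool_rot: [0.753, 0.658, 0.001, 0.0]
ft_force: [-2.4, 2.6, 5.1]
grip_width: 0.0589
grasp_force: 71.0
```

```bash
python3 st.py; python3 lat.py|tail -4
```

```text
box x -2.8 y -1.6 z 42.6 mm yaw -7.75 F [-2.4  2.6  5.1] T [ 0.21  0.56 -0.11] w 0.0589 23.6333
-50 100 [ 0.5 -0.2 -0.7] | -40 1031 [3.2 1.9 0.6] | -30 1225 [6.1 5.  3.7] | -20 1365 [9.1 7.8 6.5] | -10 1529 [12.2 11.   9.6] | 0 1771 [15.4 14.  12.7] | 10 2022 [18.5 17.2 15.8] | 20 2381 [21.6 20.3 18.9] | 30 2730 [24.8 23.4 22. ] | 40 3237 [27.9 26.5 25.1] | 50 4793 [ 28.7  19.5 -31.7] | 60 2107 [  7.9   7.  -32.8] | 
0.05 2178 [-0.0405  0.0385] [0.0506 0.0599]
0.06 3502 [-0.0401  0.0381] [0.0603 0.0698]
0.07 3270 [-0.0396  0.0376] [0.0701 0.0765]
pile lat [-0.0298305   0.02976226]
```

Emit:
{"api": "apply_moves", "payload": {"targets": [[[-0.025,0,-0.03,0,-1],[0,0,-0.04,0,-1],[0,0,-0.04,0,-1],[0,0,-0.04,0,-1],[0,0,0,0,-1]]]}}

```text
clock: 24.15
eef_pos: [0.5712, 0.0154, 0.0375]
tool_rot: [0.753, 0.658, 0.003, 0.001]
ft_force: [-1.5, 4.5, 7.8]
grip_width: 0.0588
grasp_force: 71.1
```

```bash
python3 st.py; python3 lat.py|tail -4
```

```text
box x -1.8 y -1.9 z 37.5 mm yaw -7.71 F [-1.5  4.5  7.8] T [ 0.57  0.34 -0.07] w 0.0588 24.15
-40 820 [6.  5.3 4.3] | -30 1361 [8.2 7.2 6.1] | -20 1502 [10.2  9.2  8.1] | -10 1652 [12.5 11.4 10.3] | 0 1861 [14.6 13.6 12.6] | 10 2093 [16.9 15.9 14.8] | 20 2383 [19.2 18.1 17. ] | 30 2714 [21.4 20.3 19.2] | 40 3096 [23.7 22.5 21.4] | 50 4120 [24.6 21.4  5.5] | 60 2667 [12.9 11.8 -3. ] | 
0.05 1797 [-0.0408  0.0384] [0.0503 0.0599]
0.06 4189 [-0.0402  0.0379] [0.0604 0.0698]
0.07 3010 [-0.0396  0.0373] [0.0701 0.0758]
pile lat [-0.0393863   0.03788478]
```

Emit:
{"api": "apply_moves", "payload": {"targets": [[[0,0,-0.04,0,-1],[0,0,-0.04,0,-1],[0,0,-0.04,0,-1],[0,0,0,0,-1]]]}}

```text
clock: 24.58
eef_pos: [0.5715, 0.0157, 0.0328]
tool_rot: [0.753, 0.658, 0.003, 0.001]
ft_force: [-1.4, 6.2, 6.8]
grip_width: 0.0587
grasp_force: 71.2
```

Emit:
{"api": "apply_moves", "payload": {"targets": [[[0,0,-0.04,0,-1],[0,0,-0.04,0,-1],[0,0,0,0,-1]]]}}

```text
clock: 24.83
eef_pos: [0.5716, 0.0158, 0.0296]
tool_rot: [0.753, 0.658, 0.003, 0.001]
ft_force: [-0.2, 6.6, 7.5]
grip_width: 0.0587
grasp_force: 71.3
```

```bash
python3 st.py; python3 lat.py|tail -4
```

```text
box x -1.4 y -2.2 z 29.6 mm yaw -7.68 F [-0.2  6.6  7.5] T [ 0.73  0.13 -0.09] w 0.0587 24.8333
-40 304 [10.5  9.8  9.2] | -30 1569 [11.2 10.5  9.8] | -20 1710 [12.  11.3 10.6] | -10 1860 [12.8 12.1 11.4] | 0 1991 [13.8 13.  12.3] | 10 2193 [14.7 13.9 13.2] | 20 2395 [15.6 14.8 14. ] | 30 2631 [16.5 15.7 14.9] | 40 2892 [17.4 16.5 15.8] | 50 3516 [17.8 16.7 -1.2] | 60 3018 [20.7 19.8 -1.3] | 
0.05 4160 [-0.0406  0.0377] [0.0501 0.0598]
0.06 4951 [-0.0404  0.0375] [0.0603 0.0698]
0.07 3191 [-0.0399  0.0371] [0.0701 0.0754]
pile lat [-0.03942334  0.03773212]
```

Emit:
{"api": "apply_moves", "payload": {"targets": [[[0,0,-0.035,0,-1],[0,0,-0.035,0,-1],[0,0,-0.03,0,-1],[0,0,0,0,-1]]]}}

```text
clock: 25.27
eef_pos: [0.5717, 0.0158, 0.0258]
tool_rot: [0.753, 0.658, 0.003, 0.001]
ft_force: [-0.5, 6.8, 7.5]
grip_width: 0.0594
grasp_force: 71.6
```

```bash
python3 st.py
```

```text
box x -1.4 y -2.3 z 25.8 mm yaw -7.68 F [-0.5  6.8  7.5] T [ 0.72  0.21 -0.08] w 0.0594 25.2667
-40 80 [12.4 11.8 11.1] | -30 1632 [12.9 12.2 11.5] | -20 1832 [13.  12.3 11.6] | -10 1950 [13.2 12.5 11.8] | 0 2084 [13.5 12.8 12. ] | 10 2241 [13.7 13.  12.3] | 20 2395 [14.  13.2 12.5] | 30 2593 [14.2 13.5 12.7] | 40 2820 [14.5 13.7 13. ] | 50 3317 [14.5 13.4 -5. ] | 60 3038 [24.6 23.6 21.4] |
```

Emit:
{"api": "apply_moves", "payload": {"targets": [[[0,0,-0.025,0,-1],[0,0,-0.02,0,-1],[0,0,0,0,-1]]]}}

```text
clock: 25.57
eef_pos: [0.5717, 0.0157, 0.0252]
tool_rot: [0.753, 0.658, 0.003, 0.001]
ft_force: [-2.1, 5.3, 16.3]
grip_width: 0.0589
grasp_force: 72.7
```

```bash
python3 st.py
```

```text
box x -1.5 y -2.3 z 25.2 mm yaw -7.69 F [-2.1  5.3 16.3] T [ 0.74  0.85 -0.05] w 0.0589 25.5667
-40 57 [12.7 12.1 11.5] | -30 1618 [13.1 12.5 11.8] | -20 1847 [13.2 12.5 11.8] | -10 1970 [13.3 12.6 11.9] | 0 2084 [13.5 12.7 12.1] | 10 2250 [13.6 12.9 12.2] | 20 2384 [13.8 13.  12.3] | 30 2602 [13.9 13.2 12.4] | 40 2791 [14.1 13.3 12.5] | 50 3314 [14.  12.9 -4.4] | 60 3054 [25.1 24.2 21.9] |
```

Emit:
{"api": "apply_moves", "payload": {"targets": [[[0,0.03,0.02,0,-1],[0,0.02,0.02,0,-1],[0,0,0,0,0.5],[0,0,0,0,0.6],[0,0,0,0,0.8],[0,0,0,0,1],[0,0,0,0,1]]]}}

```text
clock: 26.2
eef_pos: [0.5688, 0.0158, 0.0225]
tool_rot: [0.754, 0.657, -0.0, -0.0]
ft_force: [0.6, 0.1, 0.0]
grip_width: 0.0855
grasp_force: 0.0
```

```bash
python3 st.py; python3 lat.py | tail -4
```

```text
box x -1.8 y 0.5 z 22.5 mm yaw -7.8 F [0.6 0.1 0. ] T [ 0.01 -0.04  0.04] w 0.0855 26.2
-30 1432 [15.1 14.4 13.7] | -20 1913 [15.1 14.4 13.7] | -10 2022 [15.  14.4 13.7] | 0 2160 [15.1 14.3 13.6] | 10 2291 [15.1 14.4 13.6] | 20 2479 [15.1 14.4 13.6] | 30 2644 [15.1 14.4 13.6] | 40 2873 [15.1 14.4 13.5] | 50 3330 [15.  14.  -1.4] | 60 3169 [28.1 27.1 -1.4] | 
0.05 1537 [-0.0386  0.0406] [0.0502 0.0599]
0.06 5434 [-0.0378  0.04  ] [0.0604 0.0698]
0.07 4002 [-0.0373  0.0394] [0.07   0.0756]
pile lat [-0.03811504  0.03938897]
```

Flat: the top face is level at 36.9 mm, against the expected 37. I'll withdraw straight up and check.

Emit:
{"api": "apply_moves", "payload": {"targets": [[[0,0,0.3,0,1],[0,0,0.6,0,1],[0,0,0.9,0,1],[0,0,0.9,0,1],[0,-0.4,0.9,0,1],[-0.5,-0.8,0.2,0,1],[-0.5,-0.8,0,0,1],[-0.5,-0.8,0,0,1]]]}}

```text
clock: 26.97
eef_pos: [0.5095, -0.097, 0.1764]
tool_rot: [0.753, 0.658, 0.001, 0.001]
ft_force: [0.6, 0.3, -0.3]
grip_width: 0.0856
grasp_force: 0.0
```

Emit:
{"api": "apply_moves", "payload": {"targets": [[[-0.5,-0.8,0,0,1],[0,0,0,0,1],[0,0,0,0,1]]]}}

```text
clock: 27.22
eef_pos: [0.4882, -0.1297, 0.1752]
tool_rot: [0.755, 0.656, 0.0, -0.0]
ft_force: [0.6, 0.4, 0.5]
grip_width: 0.0851
grasp_force: 0.0
```

Run:
```python
from h import *
a=cam('scene');b=cam('side')
A=cv2.resize(a[0][140:215,290:365],(375,375),interpolation=cv2.INTER_CUBIC);B=cv2.resize(b[0][160:250,290:392],(425,375),interpolation=cv2.INTER_CUBIC)
cv2.imwrite('pics/final.png',np.hstack([A,B]))
X=cloud(a);m=(X[...,0]>.5)&(X[...,0]<.65)&(X[...,1]>.06)&(X[...,1]<.24)&(X[...,2]>.17)&(X[...,2]<.23);print('lid tip',X[m].mean(0),m.sum())
o=get_obs();print(o['eef_pos'],o['ft_force'].round(1),o['clock'])
```

```text
lid tip [0.58906484 0.16617507 0.18914069] 72
[ 0.48955747 -0.1279558   0.17509924] [-0.5  1.2 -0.3] 27.3167
```

View pics/final.png

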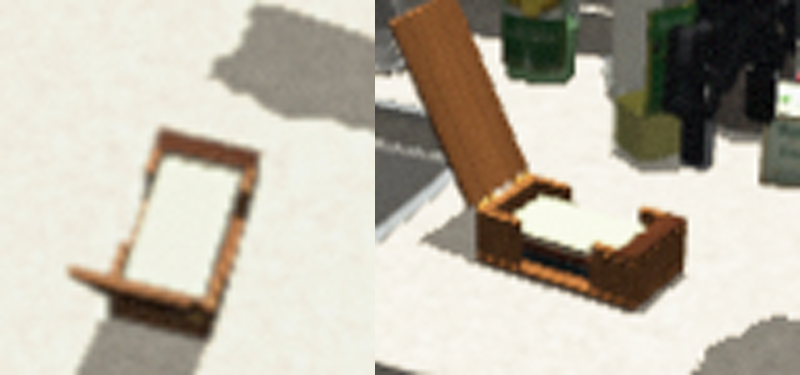

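The lid stands open (left at (90,275), right at (460,100)). The cream stone lies flat inside the box under the ledge, and the dark stone shows at the bottom of the finger gap at (570,262).

```bash
python3 -c "
from workcell import order
print(order.job_done())"
```

```text
the job is handed in; nothing more can be done
None
```

The lid stands open by itself and the three whetstones, ends flush and the dark one at the bottom, lie flat in the box under the ledge; I handed the job in at about 27 s, and nothing else was touched apart from one brush of the fingertips on the worktop (11 N).

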